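Set the red stop rod in the setting block

TASK

Pull the rod with the red paint up out of the wooden rod stand and slide it, bare end down, into the bore of the grey setting block until the lower edge of its red paint is level with the top of the block, where a spring plunger in the bore holds it. Let go of it there, and leave the blue and the yellow rod standing in the wooden stand.

Things in the scene. Friction and masses are not known exactly. Their poses are not given: they have to be found in the camera images.
- red_rod_center (a point): Loose upright round rod, 190 long, 0.12 kg: black grip (diameter 24) over the top 35, then a red painted shank and a bare steel lower end 45 long (both diameter 16), tapered over the last 10 to a flat foot of 10. Origin on its axis half-way up, 95 above the foot, 77.5 below the middle of the grip; z towards the grip. It starts 70 deep in a cup of the stand.
- red_rod_mark (a point): Point on the red rod's axis at the depth mark, the lower edge of its red paint where the bare steel begins: 45 above the foot, 50 below point red_rod_center, 127.5 below the middle of the black grip. z along the rod towards the grip.
- blue_rod_center (a point): Loose upright round rod, 190 long, 0.12 kg: black grip (diameter 24) over the top 35, then a blue painted shank and a bare steel lower end 45 long (both diameter 16), tapered over the last 10 to a flat foot of 10. Origin on its axis half-way up, 95 above the foot, 77.5 below the middle of the grip; z towards the grip. It stays in its cup, its top 200 above the table.
- blue_rod_mark (a point): Point on the blue rod's axis at the lower edge of its blue paint, 45 above its foot.
- yellow_rod_center (a point): Loose upright round rod, 190 long, 0.12 kg: black grip (diameter 24) over the top 35, then a yellow painted shank and a bare steel lower end 45 long (both diameter 16), tapered over the last 10 to a flat foot of 10. Origin on its axis half-way up, 95 above the foot, 77.5 below the middle of the grip; z towards the grip. It stays in its cup, its top 200 above the table.
- yellow_rod_mark (a point): Point on the yellow rod's axis at the lower edge of its yellow paint, 45 above its foot.
- stand_top (a point): Fixed wooden stand, a block 60 (x) by 160 (y) by 80 high with three upright cups in a row along its y axis, 48 apart, each 20 in diameter and 70 deep. Origin at the centre of its top face (mouth of the middle cup), z up. Which rod is in which cup varies. The rods stand 120 above it: lead the red one round them.
- block_mouth (a point): Fixed grey setting block 70 x 70 x 70 on a foot 120 (x) by 70 (y) by 10 high, a brass plunger housing on its +y side. Origin at the centre of the bore's mouth, on the top face 70 above the table; z up. The upright bore is 19 in diameter, with a 3 chamfer at the mouth, and 60 deep, so a rod pushed to the bottom is 15 too deep.
- ball_level (a point): Point on the bore's axis at the level of the sprung ball, 25 below the mouth. The ball presses on the rod from the block's +y side with about 4 N; pushing the rod past it takes about 5 N, and it then holds a rod that is let go at any depth beyond about 35.

How it is judged:
By the outcome, as a careful person would: the job done as asked, in the order asked, and still so for the second after the job is handed in, with the robot touching nothing.
It also fails if it takes over 48 s, if anything falls off the work surface, if the arm or the gripper's body presses on something with over 40 N, if the wrist force passes 120 N, or if a joint passes its speed limit or range.

ROBOT

A 7-joint arm with a two-finger parallel gripper is mounted at the origin on a cart in front of the work surface, level with it; the furniture and walls round the work are solid. World frame = base frame: x ahead of the robot, y to its left, z up, the work surface at z = 0. Lengths are in m, angles in rad, forces in N, time in s.
With the tool pointing down it reaches from about 0.4 to 0.875 m from the base axis. Payload 6.5 kg.
Tool frame: the origin (TCP) lies on the front face of the gripper's body, between the roots of the fingers; the fingertips stand 73 mm ahead of it and the grasp point (between the pads) lies 54 mm ahead of it; z points along the fingers, y is the direction in which the jaws open and shut (so a half turn about z gives the same grasp; the last joint's range is limited). The gripper opens to 85 mm and grips with 20 to 120 N. Pads are 22 mm wide; open, the fingers measure 114 mm over their backs; the gripper's body (76 mm by 85 mm) begins 54 mm behind the grasp point. The pads swing forward as they close: fully open they stand 13 mm farther back than shut.
Start: joints at [1.135, 0.536, -0.004, 1.538, 0.003, 1.067, -0.071], TCP at [0.235, -0.606, 0.304] pointing down, gripper open.
Joint ranges: [-2.7, 2.7], [-0.37, 2.16], [-1.27, 1.26], [0.24, 2.4], [-1.31, 4.45], [0.19, 1.91], [-2.76, 2.76]. Speed limits (rad/s): [2.39, 2.39, 3.14, 3.14, 3.14, 3.14, 3.14].

INTERFACE

Orientations are given as a unit quaternion [x, y, z, w].
In Python, from station import arm gives the robot as it stands.
- The arm moves only by the tool play_rows, never from a script. Its argument "increments" is a list of rows, each an object with "fingers": the finger opening in m, from 0 to 0.0854; "translation": the shift along the tool's x, y, z in m, a list of three; "twist": the turn about the tool's z in rad. In form: [{"fingers": fingers, "translation": [x, y, z], "twist": twist}, ...]. A call has 1 to 8 rows; each row is the pose to reach, as a shift and turn from the pose commanded when the call began, along the tool's axes at that moment; what a row does not reach only later rows make up. A row lasts 1/10 s, in which the tool goes at most 50 mm and 8.59 degrees, less where a joint would pass 70% of its speed; a pose out of reach is approached as far as the arm can. A call with a gripper value outside its range is refused whole. The fingers move at their own pace and stop on an object; "squeeze" is the grip in N (left out, the last holds). Time passes only in rows, so rows that repeat a pose let the fingers close. It gives the time, the measured TCP pose, the force and the opening at its end, in the units of the state.
- arm.state(): the state, without advancing time (a new reading comes with each control period).
- arm.get_image(name): name is "scene" or "side" or "wrist"; returns a dict with "pixels" (480x640x3 uint8, red, green, blue), "intrinsics" (3x3 intrinsics, pixels), "rvec" (rotation vector, rad) and "tvec" (3), from world to camera coordinates, as OpenCV has them; the wrist camera has in their place "tool_from_camera" (4x4, takes a point from camera to tool coordinates, whose origin is the TCP and whose axes are the flange's). Camera axes: x right, y down, z forward; pixel columns grow to the right and rows downward; lengths in m; the calibration is good to about 2 mm. The wrist camera is an equidistant fisheye: a pixel r from the principal point sees the ray r / f radians off the axis. A picture is of the moment at which its call begins: read the wrist's pose just before it. There is no depth.
- arm.hand_in(): hands the job in, once; it reports no verdict.
Trained networks look in a picture, given as the dict that the camera call returned (one of the last four; its "shot" number tells which), for a name from the list of things; names that differ only in an ending like _2 or _b are one class to them, and where a whole thing is asked for, a point or a joint stands for the part that bears it (a point fixed in the world has none). Each returns a list of dicts, best first, with "confidence" (0 to 1); they miss things now and then, are a little off and sometimes report something else, mostly with a low value. They report only what shows in the picture. A call takes as long as a camera call.
- arm.trace(target, picture): "pixels" (480x640 bool, what is visible of it) and "rect" ([left, top, right, bottom] in pixels, round what is visible of it).
The state is a dict: "t": time; "qpos": joint angles; "qvel": joint speeds; "effort": joint torques, N m; "tool_pos": TCP position; "tcp_rot": TCP orientation; "force": force on the tool from outside, world axes, zero at the start; "torque": the same for the moment, N m; "grip_width": finger opening in m.
Only numpy, scipy, OpenCV 4.12 (cv2) and the standard library are available. Lean on these libraries where they do the work, as an engineer would, in place of code of your own. Each camera call takes 0.05 s, during which the arm holds its last target.

## Working session

There is one attempt and no reset: what is moved stays moved. The work goes in short steps, Python scripts to look and compute and a tool call to move; the robot and the scene stay as the last step left them, time stands still between calls to the robot, and variables do not carry over. Pictures are saved under pics/ and viewed, and the job is handed in when it is done.

Besides the shell and the picture viewer there is one more tool, called after "Request:" as name(argument=value, ...) on one line, values as JSON. play_rows: Moves the arm, as the interface text tells. Its arguments: {"type":"object","properties":{"increments":{"type":"array"},"squeeze":{"type":"number"}},"required":["increments"]}

```bash
ls; mkdir -p pics
cat > h.py <<'E'
import numpy as np, cv2
from station import arm
def grab(name,fn):
    s=arm.state(); im=arm.get_image(name)
    cv2.imwrite('pics/'+fn,cv2.cvtColor(im['pixels'],cv2.COLOR_RGB2BGR)); return s,im
E
python3 - <<'E'
from h import *
s=arm.state();print({k:np.round(v,4).tolist() for k,v in s.items()})
np.set_printoptions(precision=4,suppress=True)
for n in ('scene','side'):
    s,im=grab(n,n+'1.png')
    print(n,im['intrinsics'].tolist(),im['rvec'],im['tvec'])
    for t in ('red_rod_center','blue_rod_center','yellow_rod_center','red_rod_mark','block_mouth','stand_top'):
        r=arm.trace(t,im); print(t,[(round(x['confidence'],2),np.round(x['rect'],1).tolist(),int(x['pixels'].sum())) for x in r[:2]])
s,im=grab('wrist','wrist1.png');print({k:v for k,v in im.items() if k!='pixels'})
E
```

```text
pics
{'t': 0.0, 'qpos': [1.1348, 0.5372, -0.0045, 1.5388, 0.0026, 1.0673, -0.0713], 'qvel': [0.0002, 0.0013, 0.001, -0.0005, -0.0006, -0.0015, -0.0005], 'effort': [0.0004, -58.341, 1.049, -25.91, 0.0123, 0.0096, -0.0], 'tool_pos': [0.2348, -0.6056, 0.303], 'tcp_rot': [0.983, 0.1839, -0.0002, -0.0009], 'force': [0.0452, 0.4182, -0.1135], 'torque': [-0.0108, 0.0194, 0.0349], 'grip_width': 0.0859}
scene [[592.3712218898531, 0.0, 322.841345140647], [0.0, 592.3712218898531, 233.43114206046587], [0.0, 0.0, 1.0]] [ 1.0842 -2.0765  1.2859] [0.2966 0.298  0.5992]
red_rod_center [(0.93, [435.8, 158.8, 454.0, 229.9], 745)]
blue_rod_center [(0.65, [397.8, 171.1, 410.7, 243.9], 831), (0.55, [417.5, 165.7, 434.5, 239.8], 833)]
yellow_rod_center [(0.89, [419.1, 167.6, 436.3, 234.2], 768)]
red_rod_mark [(0.65, [432.8, 159.9, 455.3, 225.3], 786)]
block_mouth [(0.8, [180.9, 255.6, 269.5, 335.0], 4355)]
stand_top [(0.78, [370.5, 218.7, 466.7, 299.6], 4873)]
side [[487.0215437661407, 0.0, 320.8984042174453], [0.0, 487.0215437661407, 243.99209186343197], [0.0, 0.0, 1.0]] [ 2.1705 -0.2028  0.123 ] [-0.5007  0.1478  0.9175]
red_rod_center [(0.57, [320.6, 281.2, 337.6, 348.6], 836)]
blue_rod_center [(0.89, [307.9, 245.7, 322.1, 310.1], 461)]
yellow_rod_center [(0.93, [311.4, 262.2, 331.9, 326.2], 590), (0.57, [298.1, 210.7, 359.4, 257.7], 1648)]
red_rod_mark [(0.74, [319.8, 280.8, 337.9, 349.8], 874)]
block_mouth [(0.92, [296.9, 212.8, 358.5, 262.1], 1664)]
stand_top []
{'intrinsics': array([[371.6483,   0.    , 325.6846],
       [  0.    , 371.6483, 236.3977],
       [  0.    ,   0.    ,   1.    ]]), 'tool_from_camera': array([[ 0.0006, -0.9578, -0.2873,  0.0721],
       [ 1.    ,  0.0005,  0.0003, -0.0012],
       [-0.0001, -0.2873,  0.9578, -0.0702],
       [ 0.    ,  0.    ,  0.    ,  1.    ]]), 'shot': 3}
```

View pics/scene1.png

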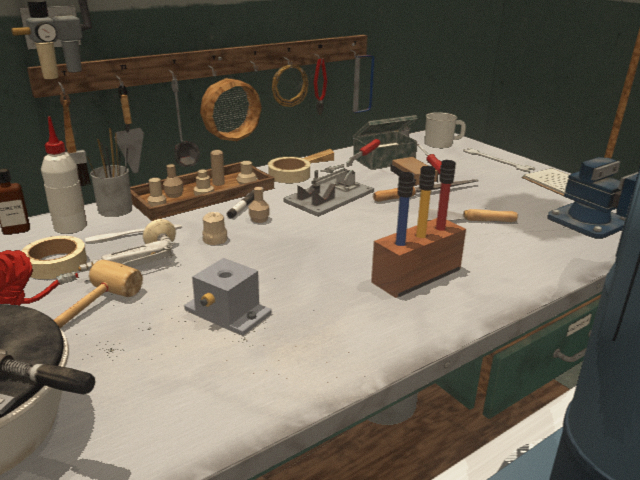

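View pics/side1.png

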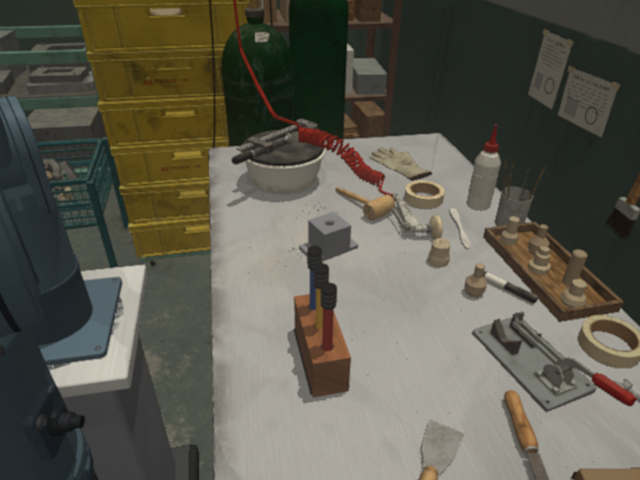

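View pics/wrist1.png

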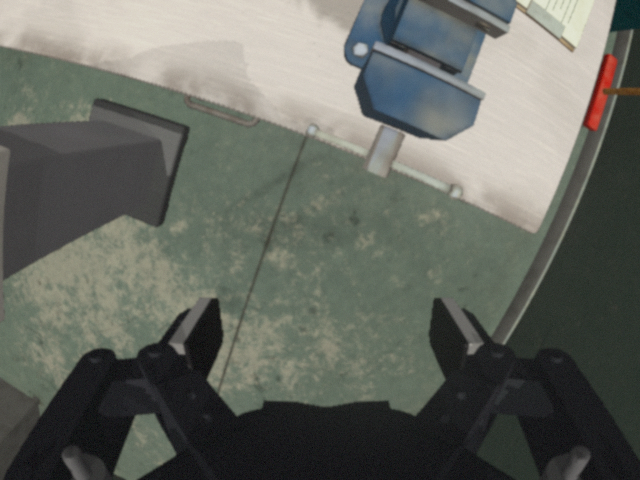

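The scene picture shows the blue rod at about (403,205), yellow at (425,200) and red at (446,195), all in the stand. The block's bore is at about (225,272). In the side picture red is nearest the camera, at (329,315), and the block is at (328,232). The wrist camera sees only the vise and the floor. Next I'll zoom in.

Run:
```python
import cv2
a=cv2.imread('pics/scene1.png');b=cv2.imread('pics/side1.png')
cv2.imwrite('pics/z1.png',cv2.resize(a[150:300,365:475],None,fx=4,fy=4,interpolation=cv2.INTER_CUBIC))
cv2.imwrite('pics/z2.png',cv2.resize(a[250:340,180:280],None,fx=6,fy=6,interpolation=cv2.INTER_CUBIC))
cv2.imwrite('pics/z3.png',cv2.resize(b[205:400,285:365],None,fx=3,fy=3,interpolation=cv2.INTER_CUBIC))
```

```text
(no output)
```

View pics/z1.png

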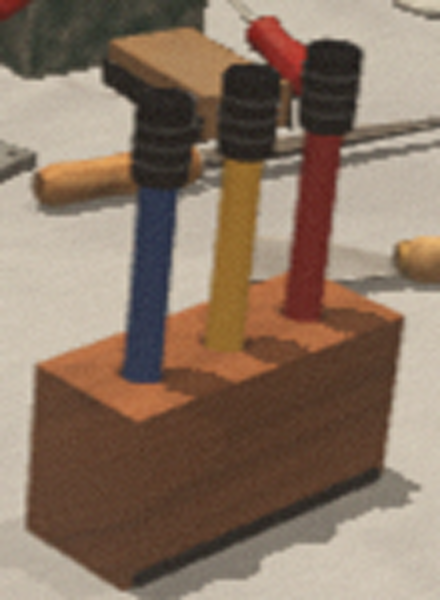

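View pics/z2.png

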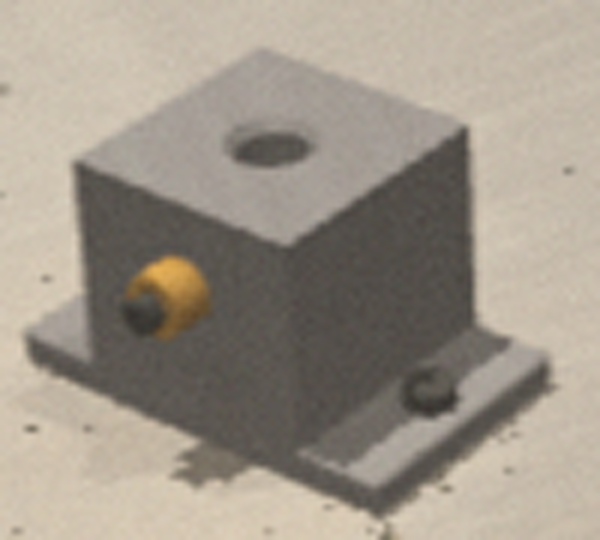

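View pics/z3.png

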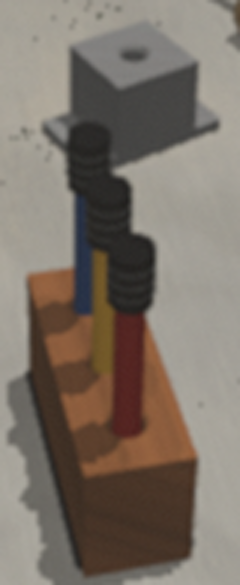

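```bash
cat >> h.py <<'E'
def cam(im): 
    return im['intrinsics'],cv2.Rodrigues(np.array(im['rvec'],float))[0],np.array(im['tvec'],float)
K1,R1,t1=np.array([[592.3712,0,322.8413],[0,592.3712,233.4311],[0,0,1]]),cv2.Rodrigues(np.array([0.,0,0]))[0],None
def ray(im,uv):
    K,R,t=cam(im); d=R.T@np.linalg.solve(K,[uv[0],uv[1],1.]); return -R.T@t,d
def atz(im,uv,z):
    o,d=ray(im,uv); return o+d*(z-o[2])/d[2]
def proj(im,P):
    K,R,t=cam(im); return cv2.projectPoints(np.array(P,float).reshape(-1,3),cv2.Rodrigues(R)[0],t,K,None)[0][:,0]
E
python3 - <<'E'
from h import *
import pickle
np.set_printoptions(precision=4,suppress=True)
ims={}
for n in('scene','side'):
    im=arm.get_image(n); ims[n]={k:np.array(im[k]) for k in('intrinsics','rvec','tvec')}
pickle.dump(ims,open('cams.pkl','wb'))
A=lambda u,v:(365+u/4,150+v/4); B=lambda u,v:(180+u/6,250+v/6); C=lambda u,v:(285+u/3,205+v/3)
s,d=ims['scene'],ims['side']
for n in ims: print(n,ray(ims[n],(320,240)))
for p in [(37,367),(137,420),(403,318)]: print('stand top scene',atz(s,A(*p),.08))
for p in [(28,276),(82,467),(196,460)]: print('stand top side',atz(d,C(*p),.08))
for p in [(27,530),(133,590),(383,478)]: print('stand bot scene',atz(s,A(*p),0))
for p in [(87,574),(190,557)]: print('stand bot side',atz(d,C(*p),0))
for p in [(145,378),(225,345),(304,315)]: print('rod mouth scene',atz(s,A(*p),.08))
for p in [(82,310),(102,370),(127,430)]: print('rod mouth side',atz(d,C(*p),.08))
for p in [(165,98),(252,76),(333,50)]: print('rod top scene',atz(s,A(*p),.2))
for p in [(89,133),(109,189),(133,248)]: print('rod top side',atz(d,C(*p),.2))
for p in [(76,163),(290,247),(468,126),(262,48)]: print('block top scene',atz(s,B(*p),.07))
for p in [(270,147)]: print('bore scene',atz(s,B(*p),.07))
for p in [(70,45),(122,87),(198,66),(145,22)]: print('block top side',atz(d,C(*p),.07))
print('bore side',atz(d,C(134,54),.07))
E
```

```text
scene (array([-0.1468,  0.4808,  0.532 ]), array([ 0.7194, -0.5173, -0.4638]))
side (array([ 0.3554, -0.7516,  0.6505]), array([ 0.1632,  0.81  , -0.5633]))
stand top scene [ 0.5001 -0.0941  0.08  ]
stand top scene [ 0.4436 -0.0982  0.08  ]
stand top scene [ 0.4476 -0.255   0.08  ]
stand top side [ 0.4417 -0.0996  0.08  ]
stand top side [ 0.447  -0.2503  0.08  ]
stand top side [ 0.5053 -0.2563  0.08  ]
stand bot scene [ 0.5019 -0.0961  0.    ]
stand bot scene [ 0.4416 -0.1024  0.    ]
stand bot scene [ 0.4472 -0.2565  0.    ]
stand bot side [ 0.4492 -0.2544  0.    ]
stand bot side [ 0.5064 -0.2537  0.    ]
rod mouth scene [ 0.4682 -0.1248  0.08  ]
rod mouth scene [ 0.4716 -0.1729  0.08  ]
rod mouth scene [ 0.4733 -0.2213  0.08  ]
rod mouth side [ 0.4679 -0.1345  0.08  ]
rod mouth side [ 0.4701 -0.1841  0.08  ]
rod mouth side [ 0.4747 -0.2297  0.08  ]
rod top scene [ 0.4728 -0.1267  0.2   ]
rod top scene [ 0.4717 -0.1723  0.2   ]
rod top scene [ 0.4753 -0.2216  0.2   ]
rod top side [ 0.4725 -0.1283  0.2   ]
rod top side [ 0.4736 -0.1781  0.2   ]
rod top side [ 0.476  -0.2255  0.2   ]
block top scene [0.5772 0.1926 0.07  ]
block top scene [0.5133 0.1665 0.07  ]
block top scene [0.5389 0.1029 0.07  ]
block top scene [0.6039 0.1277 0.07  ]
bore scene [0.5575 0.1492 0.07  ]
block top side [0.5129 0.1661 0.07  ]
block top side [0.54   0.1036 0.07  ]
block top side [0.6006 0.1212 0.07  ]
block top side [0.5755 0.1891 0.07  ]
bore side [0.5576 0.1455 0.07  ]
```

```bash
cat >> h.py <<'E'
from scipy.spatial.transform import Rotation as Ro
def plan(target, yaw=None, p=None):
    """yaw: world angle(deg) wanted of tool y"""
    s=arm.state(); R=Ro.from_quat(s['tcp_rot']).as_matrix(); p=s['tool_pos'] if p is None else p
    y=np.degrees(np.arctan2(R[1,1],R[0,1]))
    print('p',np.round(s['tool_pos'],4),'y ang',round(y,2),'z',np.round(R[:,2],4),'force',np.round(s['force'],2),'grip',round(s['grip_width'],4),'t',s['t'],'q',np.round(s['qpos'],2))
    print('delta tool',np.round(R.T@(np.array(target)-p),4), 'twist', None if yaw is None else np.round(-np.radians(yaw-y),4))
E
python3 -c "
from h import *
plan([.4755,-.2235,.35],1.7)"
```

```text
p [ 0.2349 -0.606   0.3039] y ang -68.81 z [-0.  0. -1.] force [ 0.9   0.05 -0.04] grip 0.0854 t 0.85 q [ 1.13  0.54 -0.    1.54  0.    1.07 -0.07]
delta tool [ 0.3626 -0.2697 -0.0461] twist -1.2306
```

Request:
play_rows(increments=[{"fingers": 0.085,"translation": [0,0,-0.046],"twist": 0},{"fingers": 0.085,"translation": [0.036,-0.027,-0.046],"twist": -0.14},{"fingers": 0.085,"translation": [0.072,-0.054,-0.046],"twist": -0.28},{"fingers": 0.085,"translation": [0.108,-0.081,-0.046],"twist": -0.42},{"fingers": 0.085,"translation": [0.144,-0.108,-0.046],"twist": -0.56},{"fingers": 0.085,"translation": [0.18,-0.134,-0.046],"twist": -0.7},{"fingers": 0.085,"translation": [0.216,-0.161,-0.046],"twist": -0.84},{"fingers": 0.085,"translation": [0.252,-0.188,-0.046],"twist": -0.98}])

```text
t: 1.65
tool_pos: [0.4026, -0.3381, 0.3502]
tcp_rot: [0.779, 0.627, -0.0, 0.0]
force: [0.5, -0.6, 0.0]
grip_width: 0.0851
```

```bash
python3 -c "
from h import *
plan([.4755,-.2235,.35],1.7)"
```

```text
p [ 0.4026 -0.3381  0.3502] y ang -12.34 z [ 4.e-04 -6.e-04 -1.e+00] force [ 0.5  -0.59  0.05] grip 0.0851 t 1.65 q [ 0.87  0.29 -0.32  1.8   0.1   1.06  0.3 ]
delta tool [0.1275 0.0467 0.0002] twist -0.245
```

Request:
play_rows(increments=[{"fingers": 0.085,"translation": [0.04,0.015,0],"twist": -0.08},{"fingers": 0.085,"translation": [0.08,0.03,0],"twist": -0.16},{"fingers": 0.085,"translation": [0.12,0.044,0],"twist": -0.24},{"fingers": 0.085,"translation": [0.1275,0.0467,0],"twist": -0.245},{"fingers": 0.085,"translation": [0.1275,0.0467,0],"twist": -0.245}])

```text
t: 2.15
tool_pos: [0.4763, -0.2239, 0.35]
tcp_rot: [0.697, 0.717, 0.0, 0.0]
force: [-0.6, -0.5, -0.1]
grip_width: 0.0846
```

```bash
python3 -c "
from h import *
plan([.4755,-.2235,.2365],1.7)
s,im=grab('wrist','w2.png')
for t in ('red_rod_center','yellow_rod_center'):
  for r in arm.trace(t,im)[:2]: print(t,r['confidence'],np.round(r['rect'],1))
grab('scene','s2.png');grab('side','d2.png')
"
```

```text
p [ 0.4763 -0.2239  0.35  ] y ang 1.56 z [ 5.e-04  3.e-04 -1.e+00] force [-0.65 -0.48 -0.1 ] grip 0.0846 t 2.15 q [ 0.7   0.31 -0.42  1.79  0.14  1.07  0.25]
delta tool [ 0.0004 -0.0008  0.1135] twist -0.0025
red_rod_center 0.91 [308.8 196.3 348.6 266.1]
yellow_rod_center 0.77 [308.3 146.6 342.4 189.3]
```

View pics/w2.png

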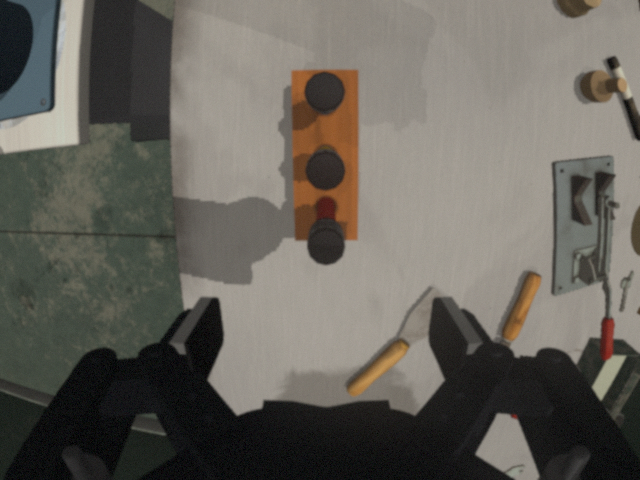

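View pics/s2.png

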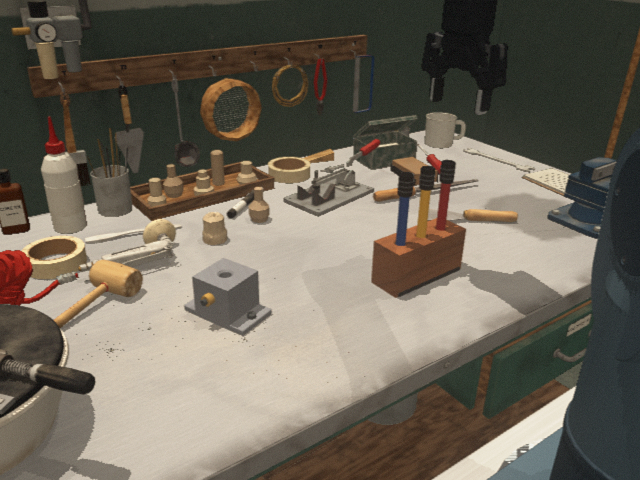

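The wrist picture shows the black tops of blue, yellow and red at about (325,92), (325,170) and (326,243), in line with the tool.

```bash
cat >> h.py <<'E'
def wrist_atz(s,im,uv,z):
    K=np.array(im['intrinsics']);T=np.array(im['tool_from_camera'])
    d=np.array([uv[0]-K[0,2],uv[1]-K[1,2]])/K[0,0]; r=np.hypot(*d)
    c=np.array([d[0]/r*np.sin(r),d[1]/r*np.sin(r),np.cos(r)])
    R=Ro.from_quat(s['tcp_rot']).as_matrix()
    o=np.array(s['tool_pos'])+R@T[:3,3]; v=R@T[:3,:3]@c
    return o+v*(z-o[2])/v[2]
E
python3 -c "
from h import *
s=arm.state();im=arm.get_image('wrist')
print(arm.state()['t'])
for p in ((326,243),(325,170),(325,92)): print(wrist_atz(s,im,p,.2))
cv2.imwrite('pics/w2z.png',cv2.resize(cv2.imread('pics/w2.png')[60:280,270:390],None,fx=2.7,fy=2.7,interpolation=2))
"
```

```text
2.45
[ 0.47327397 -0.22361449  0.2       ]
[ 0.47170131 -0.17826441  0.2       ]
[ 0.47071817 -0.13192952  0.2       ]
```

View pics/w2z.png

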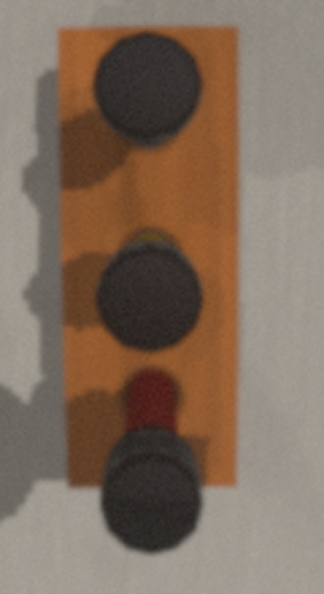

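Request:
play_rows(increments=[{"fingers": 0.085,"translation": [0,-0.0018,0.03],"twist": 0},{"fingers": 0.085,"translation": [0,-0.0018,0.06],"twist": 0},{"fingers": 0.085,"translation": [0,-0.0018,0.09],"twist": 0},{"fingers": 0.085,"translation": [0,-0.0018,0.1145],"twist": 0},{"fingers": 0.085,"translation": [0,-0.0018,0.1145],"twist": 0}])

```text
t: 2.95
tool_pos: [0.4713, -0.2256, 0.2325]
tcp_rot: [0.699, 0.715, -0.001, -0.003]
force: [-0.1, -0.3, -0.3]
grip_width: 0.0849
```

```bash
python3 -c "
from h import *
plan([.4745,-.2243,.2355],1.7)
s,im=grab('wrist','w3.png');grab('side','d3.png');grab('scene','s3.png')
a=cv2.imread('pics/s3.png')[100:300,350:510];b=cv2.imread('pics/d3.png')[180:400,240:420]
cv2.imwrite('pics/z4.png',np.hstack([cv2.resize(a,(400,500)),cv2.resize(b,(400,500))]))
"
```

```text
p [ 0.4713 -0.2256  0.2325] y ang 1.3 z [-0.0058  0.0024 -1.    ] force [-0.13 -0.29 -0.25] grip 0.0849 t 2.95 q [ 0.67  0.45 -0.39  1.91  0.23  0.83  0.18]
delta tool [ 0.0013  0.0032 -0.003 ] twist -0.0069
```

View pics/w3.png

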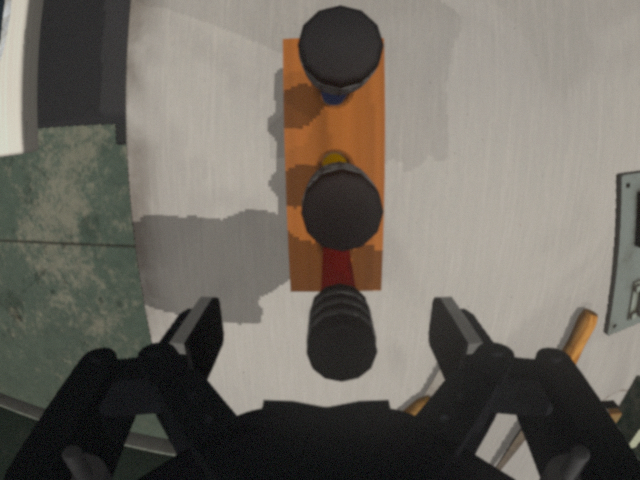

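View pics/z4.png

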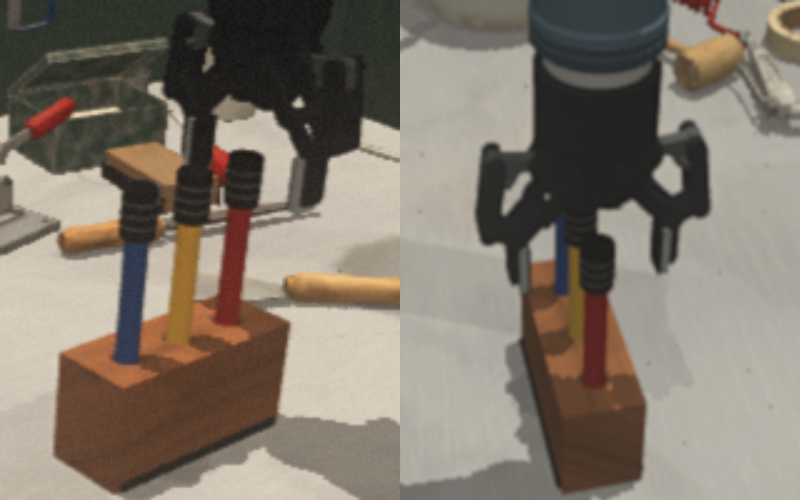

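```bash
python3 -c "
from h import *
plan([.4745,-.2243,.2355],1.7)
s=arm.state();im=arm.get_image('wrist')
print(wrist_atz(s,im,(342,345),.2)); plan([.4745,-.2243,.2355],1.7)
cv2.imwrite('pics/w3z.png',im['pixels'][270:400,180:480,::-1].repeat(2,0).repeat(2,1))"
```

```text
p [ 0.4742 -0.2262  0.2366] y ang 1.33 z [ 1.4e-03 -7.0e-04 -1.0e+00] force [-0.76 -0.46  0.77] grip 0.0848 t 3.1 q [ 0.67  0.44 -0.39  1.91  0.22  0.83  0.18]
delta tool [0.0019 0.0004 0.0011] twist -0.0065
[ 0.47832322 -0.22269276  0.2       ]
p [ 0.4744 -0.2261  0.2369] y ang 1.34 z [ 0.0023 -0.0011 -1.    ] force [-0.75  0.11  0.1 ] grip 0.0846 t 3.15 q [ 0.67  0.44 -0.39  1.91  0.22  0.83  0.18]
delta tool [0.0018 0.0001 0.0014] twist -0.0063
```

View pics/w3z.png

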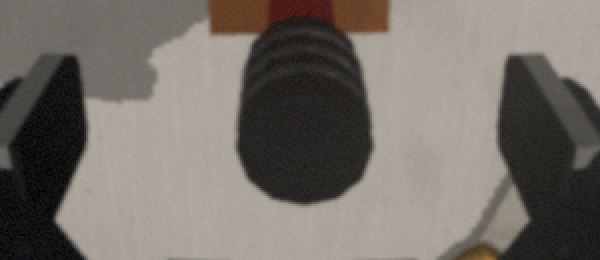

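Request:
play_rows(increments=[{"fingers": 0.085,"translation": [0.0015,0.001,0.001],"twist": 0},{"fingers": 0.035,"translation": [0.0015,0.001,0.001],"twist": 0},{"fingers": 0.01,"translation": [0.0015,0.001,0.001],"twist": 0},{"fingers": 0.01,"translation": [0.0015,0.001,0.001],"twist": 0},{"fingers": 0.01,"translation": [0.0015,0.001,0.001],"twist": 0},{"fingers": 0.01,"translation": [0.0015,0.001,0.001],"twist": 0}], squeeze=70)

```text
t: 3.75
tool_pos: [0.4751, -0.2241, 0.2347]
tcp_rot: [0.699, 0.716, 0.0, 0.0]
force: [1.1, 0.0, 1.6]
grip_width: 0.0223
```

```bash
python3 -c "
from h import *
s,im=grab('wrist','w4.png');grab('side','d4.png');grab('scene','s4.png')
plan([.4745,-.2243,.2355],1.7)
a=cv2.imread('pics/s4.png')[100:300,350:510];b=cv2.imread('pics/d4.png')[180:400,240:420]
cv2.imwrite('pics/z5.png',np.hstack([cv2.resize(a,(400,500)),cv2.resize(b,(400,500))]))
"
```

```text
p [ 0.4751 -0.2241  0.2347] y ang 1.38 z [ 1.1e-03 -2.0e-04 -1.0e+00] force [0.71 0.03 2.82] grip 0.0227 t 3.9 q [ 0.67  0.45 -0.39  1.91  0.23  0.83  0.18]
delta tool [-0.0002 -0.0006 -0.0008] twist -0.0056
```

View pics/z5.png

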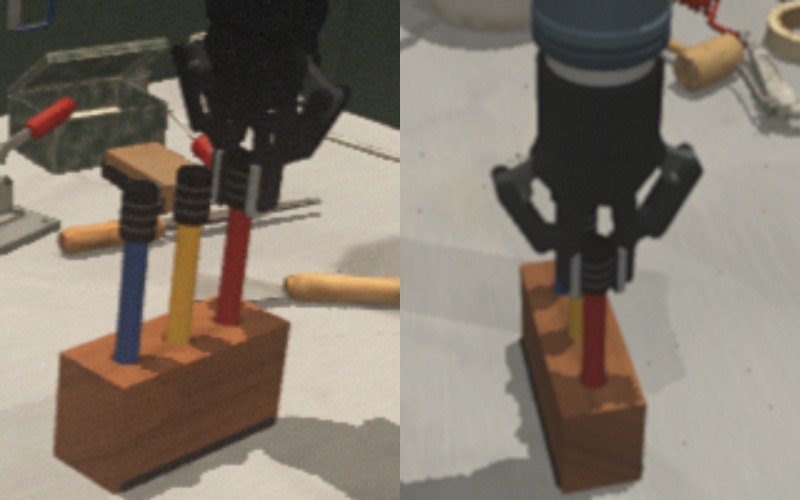

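View pics/w4.png

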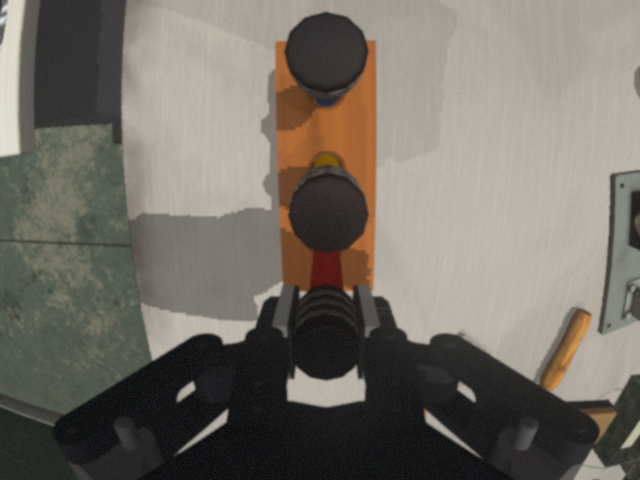

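Request:
play_rows(increments=[{"fingers": 0.01,"translation": [0,0,-0.01],"twist": 0},{"fingers": 0.01,"translation": [0,0,-0.03],"twist": 0},{"fingers": 0.01,"translation": [0,0,-0.05],"twist": 0},{"fingers": 0.01,"translation": [0,0,-0.07],"twist": 0},{"fingers": 0.01,"translation": [0,0,-0.09],"twist": 0},{"fingers": 0.01,"translation": [0,0,-0.11],"twist": 0},{"fingers": 0.01,"translation": [0,0,-0.12],"twist": 0},{"fingers": 0.01,"translation": [0,0,-0.12],"twist": 0}])

```text
t: 4.7
tool_pos: [0.4749, -0.2242, 0.3557]
tcp_rot: [0.699, 0.716, 0.0, 0.001]
force: [0.2, -0.5, -1.9]
grip_width: 0.0221
```

```bash
python3 -c "
from h import *
plan([.575,-.2,.3547],None)
grab('side','d5.png');grab('scene','s5.png')
plan([.575,-.2,.3547],None)
a=cv2.imread('pics/s5.png')[60:300,350:540];b=cv2.imread('pics/d5.png')[140:400,220:420]
cv2.imwrite('pics/z6.png',np.hstack([cv2.resize(a,(400,500)),cv2.resize(b,(400,500))]))
"
```

```text
p [ 0.4749 -0.2242  0.3557] y ang 1.37 z [ 0.0018 -0.0011 -1.    ] force [ 0.23 -0.5  -1.87] grip 0.0221 t 4.7 q [ 0.71  0.3  -0.43  1.79  0.14  1.08  0.25]
delta tool [0.0218 0.1006 0.0011] twist None
p [ 0.4741 -0.224   0.3537] y ang 1.37 z [-1.2e-03  3.0e-04 -1.0e+00] force [-0.49  0.05 -1.76] grip 0.0225 t 4.8 q [ 0.71  0.3  -0.43  1.79  0.14  1.08  0.25]
delta tool [ 0.0215  0.1015 -0.0011] twist None
```

View pics/z6.png

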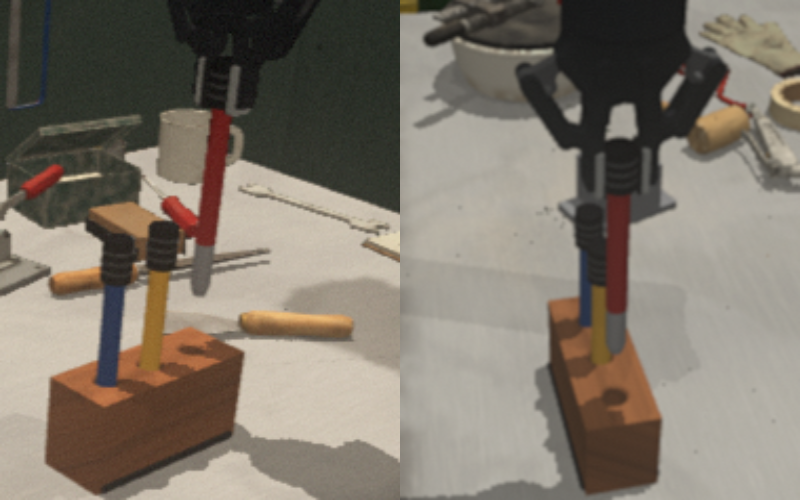

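Request:
play_rows(increments=[{"fingers": 0.01,"translation": [0.004,0.02,0],"twist": 0},{"fingers": 0.01,"translation": [0.011,0.055,0],"twist": 0},{"fingers": 0.01,"translation": [0.018,0.085,0],"twist": 0},{"fingers": 0.01,"translation": [0.035,0.1,0],"twist": 0},{"fingers": 0.01,"translation": [0.065,0.101,0],"twist": 0},{"fingers": 0.01,"translation": [0.1,0.1,0],"twist": 0},{"fingers": 0.01,"translation": [0.135,0.099,0],"twist": 0},{"fingers": 0.01,"translation": [0.17,0.098,0],"twist": 0}])

```text
t: 5.6
tool_pos: [0.5676, -0.0504, 0.3528]
tcp_rot: [0.699, 0.716, -0.001, -0.001]
force: [0.8, 1.2, -0.7]
grip_width: 0.0226
```

Request:
play_rows(increments=[{"fingers": 0.01,"translation": [0.035,-0.001,0],"twist": 0},{"fingers": 0.01,"translation": [0.07,-0.002,0],"twist": 0},{"fingers": 0.01,"translation": [0.105,-0.003,0],"twist": 0},{"fingers": 0.01,"translation": [0.14,-0.004,0],"twist": 0},{"fingers": 0.01,"translation": [0.17,-0.005,0],"twist": 0},{"fingers": 0.01,"translation": [0.19,-0.006,0],"twist": 0},{"fingers": 0.01,"translation": [0.199,-0.006,0],"twist": 0},{"fingers": 0.01,"translation": [0.199,-0.006,0],"twist": 0}])

```text
t: 6.4
tool_pos: [0.5572, 0.148, 0.3534]
tcp_rot: [0.698, 0.716, -0.001, -0.001]
force: [-0.3, -1.2, -1.0]
grip_width: 0.0221
```

```bash
python3 -c "
from h import *
plan([.557,.147,.3547],None)
s,im=grab('side','d6.png');
for r in arm.trace('red_rod_center',im)[:1]: print(r['confidence'],r['rect'])
s,im=grab('scene','s6.png')
for r in arm.trace('red_rod_center',im)[:1]: print(r['confidence'],r['rect'])
grab('wrist','w6.png')
plan([.557,.147,.3547],None)
a=cv2.imread('pics/s6.png')[120:345,150:320];b=cv2.imread('pics/d6.png')[60:285,240:410]
cv2.imwrite('pics/z7.png',np.hstack([cv2.resize(a,(400,529),interpolation=2),cv2.resize(b,(400,529),interpolation=2)]))
"
```

```text
p [0.5572 0.148  0.3534] y ang 1.5 z [-0.0017 -0.     -1.    ] force [-0.26 -1.17 -1.05] grip 0.0221 t 6.4 q [ 0.07  0.42 -0.54  1.66  0.23  1.13 -0.51]
delta tool [-0.001  -0.0002 -0.0013] twist None
0.72 [326.1, 109.7, 339.0, 197.0]
0.86 [206.6, 112.2, 228.0, 237.8]
p [0.558  0.1454 0.3541] y ang 1.24 z [-3.e-04 -9.e-04 -1.e+00] force [-0.07 -0.38 -1.53] grip 0.0224 t 6.65 q [ 0.08  0.41 -0.54  1.66  0.23  1.13 -0.51]
delta tool [ 0.0016 -0.001  -0.0006] twist None
```

View pics/z7.png

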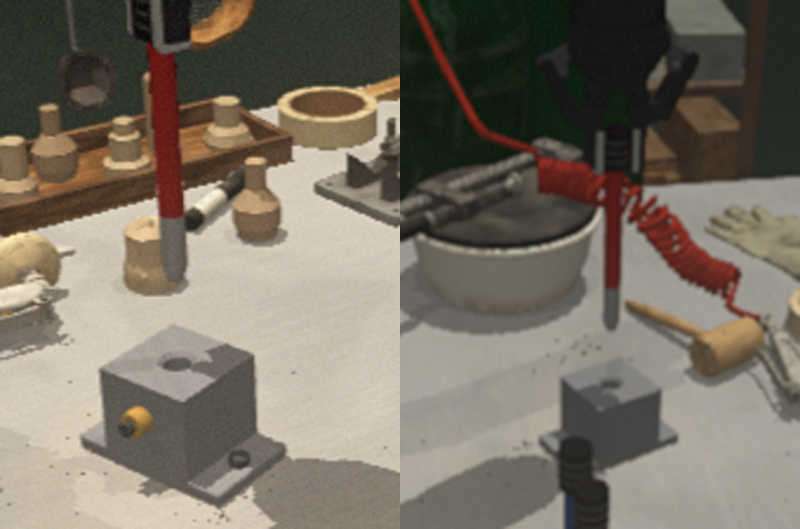

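View pics/w6.png

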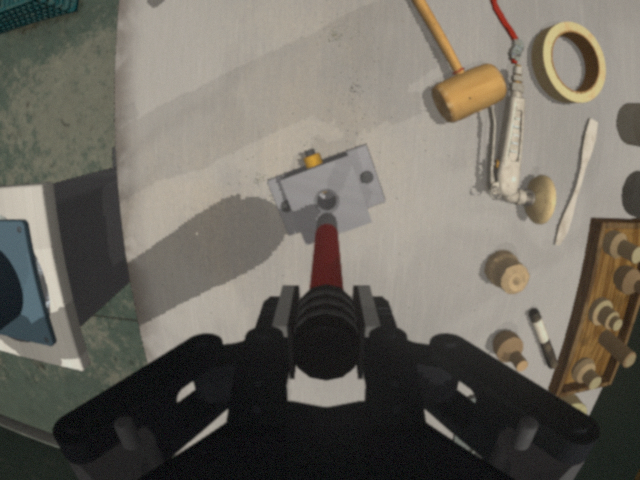

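The wrist picture shows the rod foot at about (326,225), just under the bore mouth at (327,200), and the rod hangs nearly vertical. Next I'll measure the axis and the bore from settled pictures.

```bash
cat >> h.py <<'E'
from scipy.optimize import least_squares
def rodaxis(ims, boxes, zr=(.2,.32)):
    """ims: list of (im), box (u0,v0,u1,v1) ; fit axis to mid points of red shank rows"""
    obs=[]
    for im,b in zip(ims,boxes):
        hsv=cv2.cvtColor(im['pixels'],cv2.COLOR_RGB2HSV); u0,v0,u1,v1=b
        m=(((hsv[...,0]<8)|(hsv[...,0]>172))&(hsv[...,1]>120))
        L=[]
        for v in range(v0,v1):
            c=np.where(m[v,u0:u1])[0]
            if len(c)>4: L.append((u0+c.mean(),v,len(c)))
        L=np.array(L); w=np.median(L[:,2]); L=L[abs(L[:,2]-w)<=2]; print('rows',len(L),'width',w, L[0,1],L[-1,1])
        obs.append((im,L[:,:2]))
    def res(q):
        r=[]
        for im,L in obs:
            P=proj(im,[[q[0]+q[2]*(z-.15),q[1]+q[3]*(z-.15),z] for z in (.1,.35)])
            d=P[1]-P[0]; d/=np.hypot(*d); n=np.array([-d[1],d[0]]); r.append((L-P[0])@n)
        return np.concatenate(r)
    f=least_squares(res,[.557,.147,0,0]); return f.x, np.sqrt((f.fun**2).mean()), obs
E
python3 -c "
from h import *
np.set_printoptions(precision=4,suppress=True)
plan([.557,.147,.3547],None)
s1,a=grab('side','d7.png');s2,b=grab('scene','s7.png')
plan([.557,.147,.3547],None)
q,e,obs=rodaxis([a,b],[(320,115,345,190),(200,130,235,218)])
print(q,e); print('at .35',q[:2]+q[2:]*.2, 'at.13',q[:2]+q[2:]*-.02)
cv2.imwrite('pics/z8.png',np.hstack([cv2.resize(b['pixels'][255:345,175:275,::-1],(400,360),interpolation=2),cv2.resize(a['pixels'][205:265,290:365,::-1],(400,320),interpolation=2)[:360] if 0 else cv2.resize(a['pixels'][205:272,290:365,::-1],(400,360),interpolation=2)]))
"
```

```text
p [0.558  0.1454 0.3541] y ang 1.24 z [-0.0003 -0.0009 -1.    ] force [-0.07 -0.38 -1.53] grip 0.0224 t 6.65 q [ 0.08  0.41 -0.54  1.66  0.23  1.13 -0.51]
delta tool [ 0.0016 -0.001  -0.0006] twist None
p [0.5579 0.1459 0.3543] y ang 1.28 z [-0.0001 -0.0004 -1.    ] force [ 1.36 -0.34 -0.33] grip 0.0223 t 6.75 q [ 0.07  0.41 -0.54  1.66  0.23  1.13 -0.51]
delta tool [ 0.0011 -0.0009 -0.0004] twist None
rows 5 width 8.5 154.0 158.0
rows 70 width 11.0 142.0 211.0
[ 0.5422  0.1543  0.2884 -0.1384] 0.31818579673312564
at .35 [0.5999 0.1266] at.13 [0.5364 0.1571]
```

View pics/z8.png

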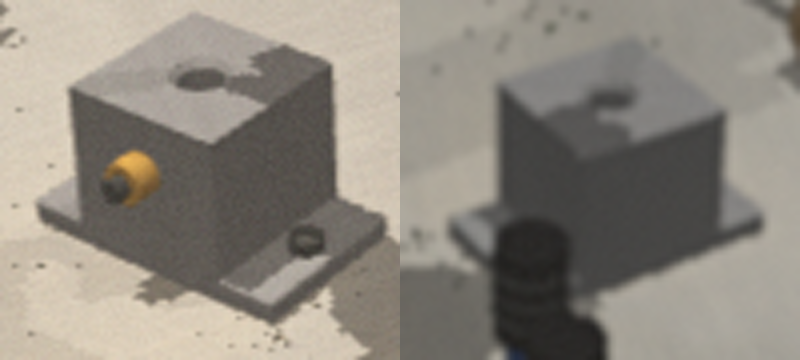

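```bash
python3 -c "
import cv2
a=cv2.imread('pics/d7.png')[100:210,290:370]
cv2.imwrite('pics/z9.png',cv2.resize(a,None,fx=5,fy=5,interpolation=2))
hsv=cv2.cvtColor(a,cv2.COLOR_BGR2HSV)
for v in (25,40,55,70,80,88): print(v+100,[(c+290,tuple(hsv[v,c].tolist())) for c in range(30,52)])
"
```

```text
125 [(320, (60, 11, 24)), (321, (20, 29, 26)), (322, (0, 10, 26)), (323, (15, 13, 39)), (324, (30, 15, 68)), (325, (30, 16, 82)), (326, (23, 14, 75)), (327, (20, 15, 52)), (328, (15, 15, 33)), (329, (15, 17, 30)), (330, (15, 15, 34)), (331, (30, 15, 34)), (332, (10, 23, 33)), (333, (12, 38, 34)), (334, (20, 25, 31)), (335, (15, 15, 34)), (336, (15, 16, 32)), (337, (0, 19, 27)), (338, (20, 28, 27)), (339, (15, 21, 48)), (340, (30, 10, 73)), (341, (23, 13, 81))]
140 [(320, (3, 189, 116)), (321, (3, 191, 108)), (322, (2, 184, 101)), (323, (3, 191, 99)), (324, (3, 149, 94)), (325, (6, 75, 92)), (326, (7, 70, 84)), (327, (3, 140, 84)), (328, (3, 178, 83)), (329, (2, 179, 80)), (330, (1, 181, 79)), (331, (2, 180, 82)), (332, (1, 174, 82)), (333, (2, 180, 78)), (334, (1, 150, 78)), (335, (3, 103, 82)), (336, (4, 123, 85)), (337, (4, 173, 99)), (338, (4, 182, 118)), (339, (4, 180, 132)), (340, (4, 182, 130)), (341, (3, 190, 114))]
155 [(320, (22, 39, 143)), (321, (23, 40, 186)), (322, (22, 40, 189)), (323, (21, 37, 164)), (324, (21, 27, 149)), (325, (23, 20, 153)), (326, (22, 18, 154)), (327
[... 1061 characters left out ...]
 (332, (2, 167, 81)), (333, (2, 127, 84)), (334, (6, 53, 115)), (335, (14, 26, 148)), (336, (19, 17, 162)), (337, (22, 17, 161)), (338, (20, 19, 161)), (339, (20, 19, 162)), (340, (20, 19, 163)), (341, (20, 19, 162))]
188 [(320, (21, 22, 162)), (321, (21, 21, 159)), (322, (23, 21, 158)), (323, (21, 21, 158)), (324, (21, 21, 159)), (325, (21, 21, 157)), (326, (20, 21, 144)), (327, (19, 19, 109)), (328, (12, 16, 82)), (329, (23, 13, 79)), (330, (15, 12, 82)), (331, (15, 13, 81)), (332, (15, 13, 76)), (333, (15, 17, 88)), (334, (20, 24, 128)), (335, (16, 45, 136)), (336, (16, 82, 124)), (337, (16, 93, 134)), (338, (16, 87, 146)), (339, (15, 82, 153)), (340, (15, 74, 161)), (341, (15, 63, 165))]
```

View pics/z9.png

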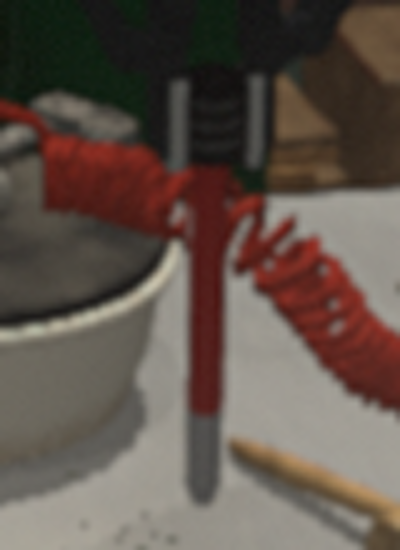

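```bash
cat >> h.py <<'E'
def fitaxis(obs,g=(.557,.147,0,0),fixtilt=None):
    def res(q):
        r=[]
        if fixtilt is not None: q=np.r_[q[:2],fixtilt]
        for im,L in obs:
            P=proj(im,[[q[0]+q[2]*(z-.15),q[1]+q[3]*(z-.15),z] for z in (.1,.35)])
            d=P[1]-P[0]; d/=np.hypot(*d); n=np.array([-d[1],d[0]]); r.append((L-P[0])@n)
        return np.concatenate(r)
    f=least_squares(res,g); return f.x,np.sqrt((f.fun**2).mean())
def rowmid(img,rows,u0,u1,bg,sign=-1):
    """sub-pixel midpoint of dark rod against bright bg"""
    L=[]
    g=img.astype(float).mean(2)
    for v in rows:
        x=g[v,u0:u1]; w=np.clip(bg-x,0,None); L.append((u0+(w*np.arange(len(x))).sum()/w.sum(),v))
    return np.array(L)
E
python3 -c "
from h import *
import pickle
np.set_printoptions(precision=4,suppress=True)
C=pickle.load(open('cams.pkl','rb'))
d=cv2.imread('pics/d7.png');s=cv2.imread('pics/s7.png')
Ld=rowmid(d,list(range(162,182))+list(range(183,188)),324,338,115)
print(Ld[::4])
hs=cv2.cvtColor(s,cv2.COLOR_BGR2HSV); m=((hs[...,0]<8)|(hs[...,0]>172))&(hs[...,1]>120)
Ls=np.array([(np.where(m[v,200:240])[0].mean()+200,v) for v in range(142,212)]); print(Ls[::10])
o=[(C['side'],Ld),(C['scene'],Ls)]
q,e=fitaxis(o);print(q,e); print(fitaxis([(C['side'],Ld)],(0.557,.147,0,0))[0])
q0,e0=fitaxis(o,(.557,.147),(0,0));print(q0,e0)
# foot/mark pixel
"
```

```text
[[330.9018 162.    ]
 [330.8518 166.    ]
 [330.844  170.    ]
 [330.7536 174.    ]
 [330.5641 178.    ]
 [330.3552 183.    ]
 [330.2991 187.    ]]
[[217.5 142. ]
 [219.  152. ]
 [219.  162. ]
 [220.  172. ]
 [220.  182. ]
 [221.  192. ]
 [221.  202. ]]
[ 0.5572  0.1472  0.0013 -0.0022] 0.2772388461432349
[ 1.0078  2.145  -0.6018 -2.6761]
[0.5573 0.147 ] 0.2785935260940895
```

Request:
play_rows(increments=[{"fingers": 0.01,"translation": [0,0,0.015],"twist": 0},{"fingers": 0.01,"translation": [0,0,0.03],"twist": 0},{"fingers": 0.01,"translation": [0,0,0.045],"twist": 0},{"fingers": 0.01,"translation": [0,0,0.055],"twist": 0},{"fingers": 0.01,"translation": [0,0,0.055],"twist": 0},{"fingers": 0.01,"translation": [0,0,0.055],"twist": 0}])

```text
t: 7.35
tool_pos: [0.5577, 0.1472, 0.2992]
tcp_rot: [0.698, 0.716, -0.0, -0.0]
force: [-0.1, -0.1, -1.6]
grip_width: 0.0224
```

```bash
python3 -c "
from h import *
s1,a=grab('side','d8.png');s2,b=grab('scene','s8.png')
grab('wrist','w8.png')
plan([.5579,.1459,.2497],None)
cv2.imwrite('pics/z10.png',np.hstack([cv2.resize(b['pixels'][230:320,175:275,::-1],(400,360),interpolation=2),cv2.resize(a['pixels'][185:252,290:365,::-1],(400,360),interpolation=2)]))
"
```

```text
p [0.5581 0.1473 0.3001] y ang 1.38 z [ 1.2e-03  4.0e-04 -1.0e+00] force [-0.12 -0.07 -0.85] grip 0.0225 t 7.5 q [ 0.06  0.47 -0.53  1.72  0.27  1.03 -0.54]
delta tool [-0.0014 -0.0003  0.0504] twist None
```

View pics/z10.png

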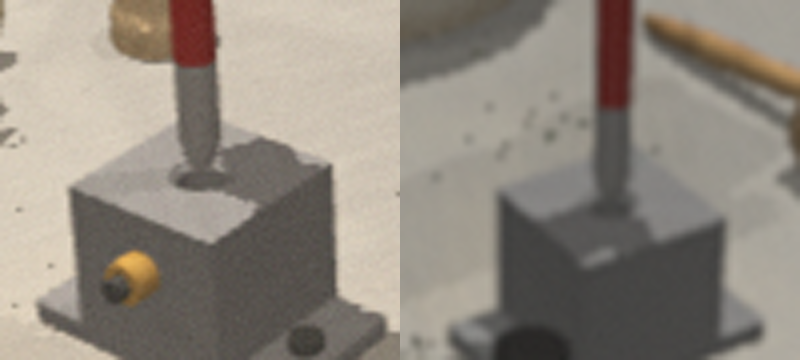

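View pics/w8.png

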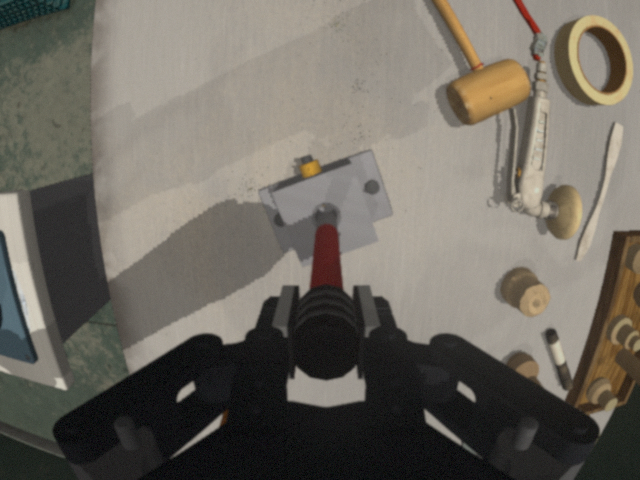

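Request:
play_rows(increments=[{"fingers": 0.01,"translation": [-0.001,0,0.004],"twist": 0},{"fingers": 0.01,"translation": [-0.001,0,0.008],"twist": 0},{"fingers": 0.01,"translation": [-0.001,0,0.012],"twist": 0},{"fingers": 0.01,"translation": [-0.001,0,0.016],"twist": 0},{"fingers": 0.01,"translation": [-0.001,0,0.02],"twist": 0},{"fingers": 0.01,"translation": [-0.001,0,0.02],"twist": 0},{"fingers": 0.01,"translation": [-0.001,0,0.02],"twist": 0}])

```text
t: 8.2
tool_pos: [0.5577, 0.1462, 0.2792]
tcp_rot: [0.699, 0.716, -0.0, -0.0]
force: [-0.1, 0.3, -1.4]
grip_width: 0.0223
```

```bash
python3 -c "
from h import *
s1,a=grab('side','d9.png');s2,b=grab('scene','s9.png')
grab('wrist','w9.png')
plan([.5579,.1459,.2497],None); print(arm.state()['torque'])
cv2.imwrite('pics/z11.png',np.hstack([cv2.resize(b['pixels'][230:320,175:275,::-1],(400,360),interpolation=2),cv2.resize(a['pixels'][185:252,290:365,::-1],(400,360),interpolation=2)]))
"
```

```text
p [0.5578 0.1461 0.2795] y ang 1.38 z [ 2.e-04  0.e+00 -1.e+00] force [-0.43  0.12 -1.16] grip 0.0228 t 8.35 q [ 0.05  0.49 -0.52  1.74  0.28  0.99 -0.55]
delta tool [-0.0002  0.0001  0.0298] twist None
[ 0.0697138   0.01195049 -0.0376149 ]
```

View pics/z11.png

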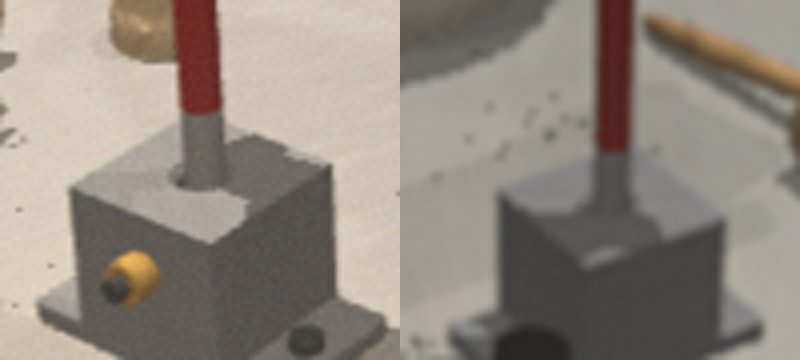

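Request:
play_rows(increments=[{"fingers": 0.01,"translation": [0.0005,0,0.005],"twist": 0},{"fingers": 0.01,"translation": [0.0005,0,0.01],"twist": 0},{"fingers": 0.01,"translation": [0.0005,0,0.015],"twist": 0},{"fingers": 0.01,"translation": [0.0005,0,0.02],"twist": 0},{"fingers": 0.01,"translation": [0.0005,0,0.024],"twist": 0},{"fingers": 0.01,"translation": [0.0005,0,0.024],"twist": 0},{"fingers": 0.01,"translation": [0.0005,0,0.024],"twist": 0}])

```text
t: 9.05
tool_pos: [0.5578, 0.1464, 0.2548]
tcp_rot: [0.699, 0.716, -0.0, -0.0]
force: [2.4, -0.9, -4.6]
grip_width: 0.0223
```

```bash
python3 -c "
from h import *
s1,a=grab('side','d10.png');s2,b=grab('scene','s10.png')
grab('wrist','w10.png')
plan([.5579,.1459,.2497],None); print(arm.state()['torque'])
cv2.imwrite('pics/z12.png',np.hstack([cv2.resize(b['pixels'][230:320,175:275,::-1],(400,360),interpolation=2),cv2.resize(a['pixels'][185:252,290:365,::-1],(400,360),interpolation=2)]))
"
```

```text
p [0.5577 0.1464 0.2549] y ang 1.37 z [-3.e-04 -1.e-04 -1.e+00] force [ 2.64 -1.18 -4.45] grip 0.0224 t 9.2 q [ 0.04  0.52 -0.51  1.76  0.3   0.94 -0.56]
delta tool [-0.0005  0.0002  0.0052] twist None
[ 0.01397504 -0.79399305 -0.0557784 ]
```

View pics/z12.png

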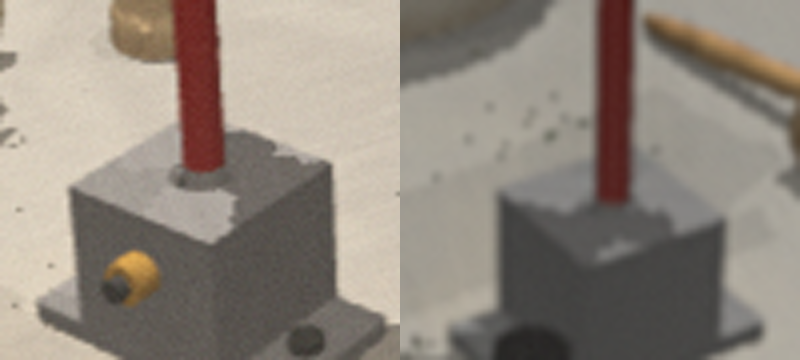

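```bash
cat >> h.py <<'E'
def markz(img,im,axis=(.5577,.1468),zs=np.arange(.055,.15,.0005),show=False):
    """saturation profile along front line of rod; returns z where it drops to half"""
    o=ray(im,(320,240))[0]; d=o[:2]-np.array(axis); d/=np.hypot(*d)
    P=np.array([[axis[0]+.008*d[0],axis[1]+.008*d[1],z] for z in zs]); uv=proj(im,P).astype(np.float32)
    hsv=cv2.cvtColor(img,cv2.COLOR_BGR2HSV)[...,1].astype(np.float32)
    prof=np.mean([cv2.remap(hsv,uv[:,:1]+k,uv[:,1:],cv2.INTER_LINEAR)[:,0] for k in(-2,-1,0,1,2)],0)
    hi=np.median(prof[-20:]); lo=prof.min(); h=(hi+lo)/2
    i=np.where(prof<h)[0].max(); 
    z=zs[i]+(h-prof[i])/(prof[i+1]-prof[i])*(zs[1]-zs[0])
    if show: print(np.round(prof[::4]))
    return z,hi,lo
E
python3 -c "
from h import *
import pickle
C=pickle.load(open('cams.pkl','rb'))
for n,tz in ((8,.3001),(9,.2795),(10,.2549)):
  print(n,'expected',round(tz-.1797,4),[np.round(markz(cv2.imread('pics/%s%d.png'%(k[0] if k=='scene' else 'd',n)),C[k]),4) for k in('scene','side')])
"
```

```text
8 expected 0.1204 [array([1.218000e-01, 1.710097e+02, 2.284450e+01]), array([1.208000e-01, 1.504142e+02, 7.460200e+00])]
9 expected 0.0998 [array([1.017000e-01, 1.709656e+02, 2.181250e+01]), array([1.006000e-01, 1.514948e+02, 7.200000e+00])]
10 expected 0.0752 [array([7.740000e-02, 1.690459e+02, 2.197010e+01]), array([7.6100e-02, 1.5677e+02, 7.1211e+00])]
```

```bash
python3 -c "
from h import *
import pickle
C=pickle.load(open('cams.pkl','rb'))
for n,tz in ((8,.3001),(9,.2795),(10,.2549)):
  print(n,'expected',round(tz-.1797,4),[np.round(markz(cv2.imread('pics/%s%d.png'%(k[0] if k=='scene' else 'd',n)),C[k],ax)[0],4) for k,ax in(('scene',(.5586,.1468)),('side',(.5581,.1438)))])
"
```

```text
8 expected 0.1204 [np.float64(0.1213), np.float64(0.1226)]
9 expected 0.0998 [np.float64(0.1012), np.float64(0.1023)]
10 expected 0.0752 [np.float64(0.0769), np.float64(0.0778)]
```

Request:
play_rows(increments=[{"fingers": 0.01,"translation": [0,0,0.002],"twist": 0},{"fingers": 0.01,"translation": [0,0,0.004],"twist": 0},{"fingers": 0.01,"translation": [0,0,0.0052],"twist": 0},{"fingers": 0.01,"translation": [0,0,0.0052],"twist": 0},{"fingers": 0.01,"translation": [0,0,0.0052],"twist": 0}])

```text
t: 9.7
tool_pos: [0.5578, 0.1465, 0.2501]
tcp_rot: [0.699, 0.716, 0.0, 0.0]
force: [1.1, 0.1, -0.7]
grip_width: 0.0223
```

```bash
python3 -c "
from h import *
S=[];D=[]
for i in range(4):
  D.append(arm.get_image('side')['pixels'].astype(float));S.append(arm.get_image('scene')['pixels'].astype(float))
b=np.mean(S,0);a=np.mean(D,0);
b=b.astype(np.uint8)[...,::-1];a=a.astype(np.uint8)[...,::-1]
cv2.imwrite('pics/s11.png',b);cv2.imwrite('pics/d11.png',a)
plan([.5579,.1459,.2497],None); print(arm.state()['torque'])
cv2.imwrite('pics/z13.png',cv2.resize(b[245:310,180:270],None,fx=8,fy=8,interpolation=2))
cv2.imwrite('pics/z14.png',cv2.resize(a[205:260,295:365],None,fx=10,fy=10,interpolation=2))
import pickle
C=pickle.load(open('cams.pkl','rb'))
print([np.round(markz(im,C[k],ax)[0],4) for k,ax,im in(('scene',(.5577,.1468),b),('side',(.5577,.1468),a))])
"
```

```text
p [0.5577 0.1465 0.2501] y ang 1.38 z [-1.e-04 -0.e+00 -1.e+00] force [ 0.44 -0.51 -1.44] grip 0.0228 t 10.1 q [ 0.04  0.53 -0.51  1.76  0.31  0.93 -0.57]
delta tool [-0.0006  0.0002  0.0004] twist None
[-0.03808346 -0.54930012  0.02833228]
[np.float64(0.0724), np.float64(0.0713)]
```

View pics/z13.png

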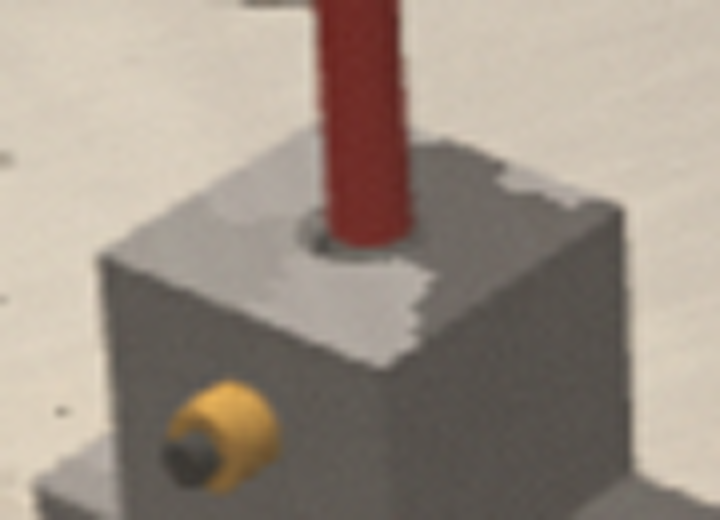

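View pics/z14.png

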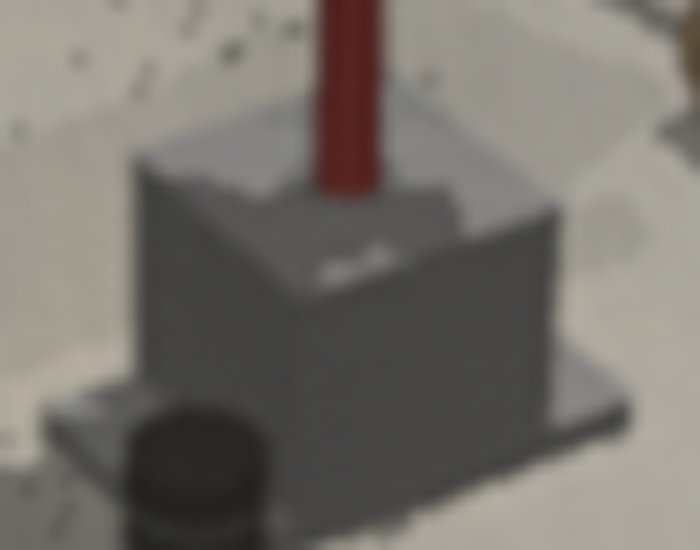

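```bash
python3 -c "
from h import *
import pickle
np.set_printoptions(precision=4,suppress=True)
C=pickle.load(open('cams.pkl','rb'))
cs={'scene':(8,(180,245),[(102,256),(388,368),(623,208)],[(.035,.035),(-.035,.035),(-.035,-.035)]),
'side':(10,(295,205),[(138,162),(300,296),(556,208)],[(-.035,.035),(-.035,-.035),(.035,-.035)])}
img={'scene':cv2.imread('pics/s11.png'),'side':cv2.imread('pics/d11.png')}
for k,(f,o,px,lc) in cs.items():
  px=(np.array(px)+.5)/f-.5+np.array(o); lc=np.array(lc)
  def P(q): c,s=np.cos(q[2]),np.sin(q[2]); return np.c_[lc@np.array([[c,s],[-s,c]])+q[:2],np.full(3,.07)]
  r=least_squares(lambda q:(proj(C[k],P(q))-px).ravel(),[.557,.147,.38])
  print(k,r.x,np.round(r.fun,2))
  for off in (0,.0015):
    ax=(r.x[0]-np.sin(r.x[2])*-off, r.x[1]-np.cos(r.x[2])*off)
    print(off,ax,'mark z',markz(img[k],C[k],ax)[0])
"
```

```text
scene [0.5602 0.1473 0.3877] [-0.47  0.05 -0.1   0.19  0.59 -0.37]
0 (np.float64(0.5601704301618666), np.float64(0.14727531803357893)) mark z 0.07126126566529274
0.0015 (np.float64(0.5607375829552828), np.float64(0.14588667203516167)) mark z 0.07055964559689165
side [0.5566 0.147  0.3818] [-0.85 -0.74  0.02  0.51  0.83  0.06]
0 (np.float64(0.5565849224556672), np.float64(0.1469647475879601)) mark z 0.07132522895932199
0.0015 (np.float64(0.557143852897963), np.float64(0.14557277174022604)) mark z 0.07218869481980801
```

Request:
play_rows(increments=[{"fingers": 0.01,"translation": [0,0,0.0007],"twist": 0},{"fingers": 0.01,"translation": [0,0,0.0007],"twist": 0},{"fingers": 0.03,"translation": [0,0,0.0007],"twist": 0},{"fingers": 0.05,"translation": [0,0,0.0007],"twist": 0},{"fingers": 0.06,"translation": [0,0,0.0007],"twist": 0},{"fingers": 0.06,"translation": [0,0,0.0007],"twist": 0},{"fingers": 0.06,"translation": [0,0,0.0007],"twist": 0}])

```text
t: 10.8
tool_pos: [0.5576, 0.1466, 0.2494]
tcp_rot: [0.699, 0.716, -0.0, -0.0]
force: [-0.2, -0.2, -0.0]
grip_width: 0.0601
```

```bash
cat > fin.py <<'E'
from h import *
import sys
n=sys.argv[1]
S=[];D=[]
for i in range(3):
  D.append(arm.get_image('side')['pixels'].astype(float));S.append(arm.get_image('scene')['pixels'].astype(float))
b=np.mean(S,0);a=np.mean(D,0);
b=b.astype(np.uint8)[...,::-1];a=a.astype(np.uint8)[...,::-1]
cv2.imwrite(f'pics/s{n}.png',b);cv2.imwrite(f'pics/d{n}.png',a)
plan([.5579,.1459,.2497],None)
cv2.imwrite(f'pics/z{n}.png',np.hstack([cv2.resize(b[150:310,170:290],(390,520),interpolation=2),cv2.resize(a[110:270,270:390],(390,520),interpolation=2)]))
import pickle
C=pickle.load(open('cams.pkl','rb'))
for A in [((.5577,.1468),(.5577,.1468)),((.5602,.1473),(.5566,.147)),((.5607,.1459),(.5571,.1456))]:
  print([np.round(markz(im,C[k],ax)[0],4) for k,ax,im in(('scene',A[0],b),('side',A[1],a))])
E
python3 fin.py 12b
```

```text
p [0.5577 0.1466 0.2495] y ang 1.38 z [ 0. -0. -1.] force [ 0.04  0.1  -0.53] grip 0.06 t 11.1 q [ 0.04  0.53 -0.51  1.76  0.31  0.93 -0.57]
delta tool [-0.0007  0.0002 -0.0002] twist None
[np.float64(0.0724), np.float64(0.0711)]
[np.float64(0.0712), np.float64(0.071)]
[np.float64(0.0705), np.float64(0.0719)]
```

View pics/z12b.png

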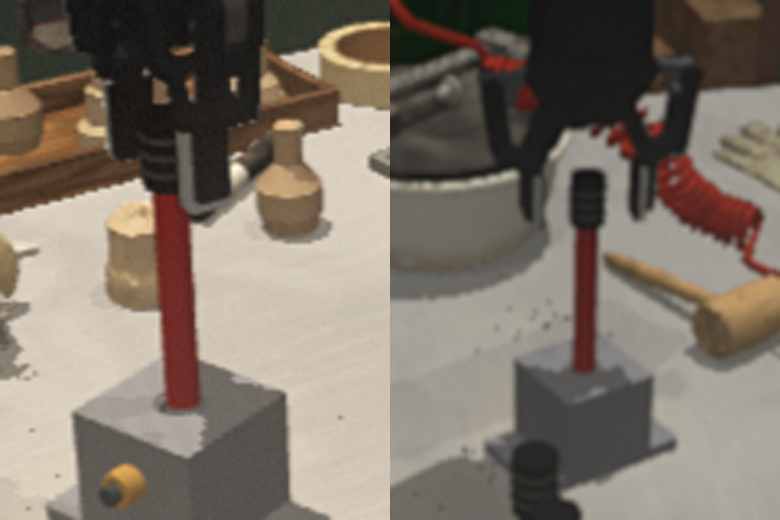

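The rod stands released with the red edge at the mouth. I'll lift clear and check again.

Request:
play_rows(increments=[{"fingers": 0.07,"translation": [0,0,0],"twist": 0},{"fingers": 0.07,"translation": [0,0,-0.02],"twist": 0},{"fingers": 0.07,"translation": [0,0,-0.045],"twist": 0},{"fingers": 0.07,"translation": [0,0,-0.07],"twist": 0},{"fingers": 0.07,"translation": [0,0,-0.1],"twist": 0},{"fingers": 0.07,"translation": [0,0,-0.13],"twist": 0},{"fingers": 0.07,"translation": [0,0,-0.13],"twist": 0},{"fingers": 0.07,"translation": [0,0,-0.13],"twist": 0}])

```text
t: 11.9
tool_pos: [0.5578, 0.1466, 0.3799]
tcp_rot: [0.699, 0.716, 0.0, 0.0]
force: [0.1, 0.3, 0.2]
grip_width: 0.0701
```

```bash
python3 fin.py 13b; python3 -c "
import cv2,numpy as np
b=cv2.imread('pics/s13b.png')
cv2.imwrite('pics/z15.png',cv2.resize(b[260:290,205:250],None,fx=16,fy=16,interpolation=2))
"
```

```text
p [0.5574 0.1464 0.3785] y ang 1.38 z [-1.7e-03 -3.0e-04 -1.0e+00] force [-0.1  -0.09  0.69] grip 0.0701 t 12.2 q [ 0.08  0.39 -0.55  1.63  0.22  1.18 -0.49]
delta tool [-0.0005  0.0007  0.1288] twist None
[np.float64(0.0724), np.float64(0.0717)]
[np.float64(0.0712), np.float64(0.0716)]
[np.float64(0.0706), np.float64(0.0725)]
```

View pics/s13b.png

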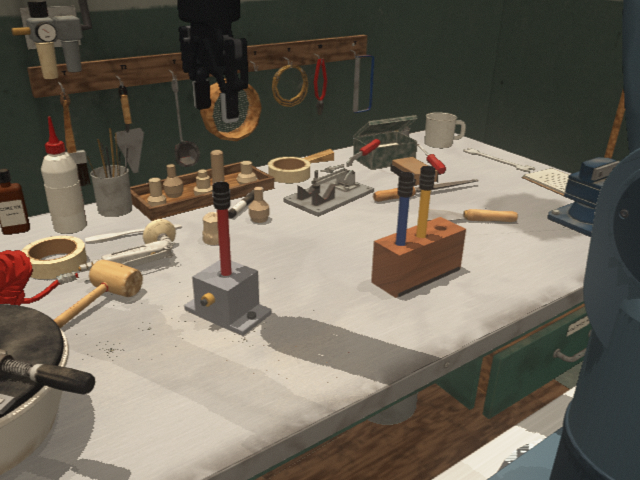

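View pics/z15.png

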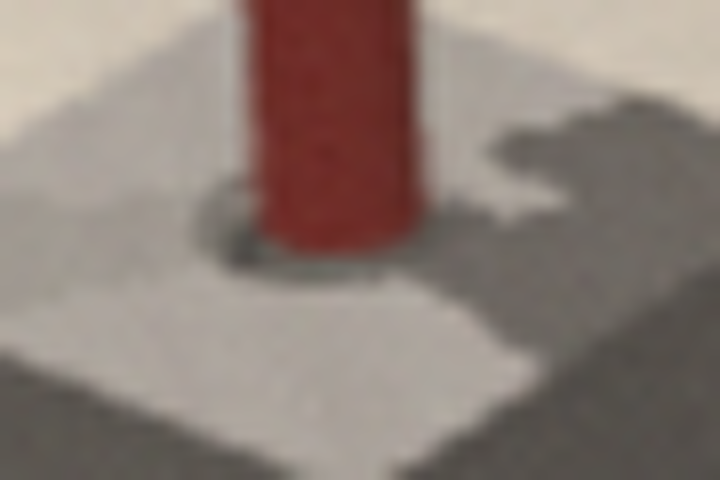

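View pics/z13b.png

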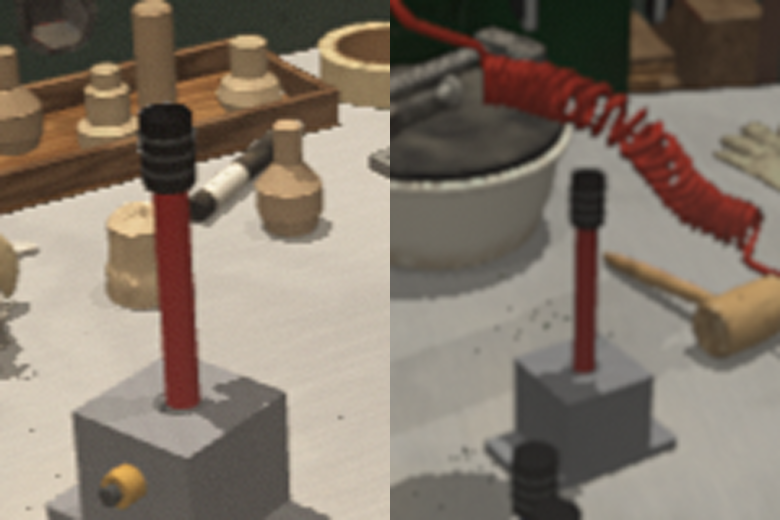

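```bash
python3 -c "
import cv2,numpy as np
b=cv2.imread('pics/d13b.png');c=cv2.imread('pics/side1.png')
f=lambda x:cv2.resize(x[207:240,305:355],None,fx=8*2,fy=8*2,interpolation=2)[:,:]
x=np.vstack([cv2.resize(b[207:237,300:360],None,fx=9,fy=9,interpolation=2),cv2.resize(c[207:237,300:360],None,fx=9,fy=9,interpolation=2)])
cv2.imwrite('pics/z16.png',cv2.convertScaleAbs(x,alpha=1.6))
"
```

```text
(no output)
```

View pics/z16.png

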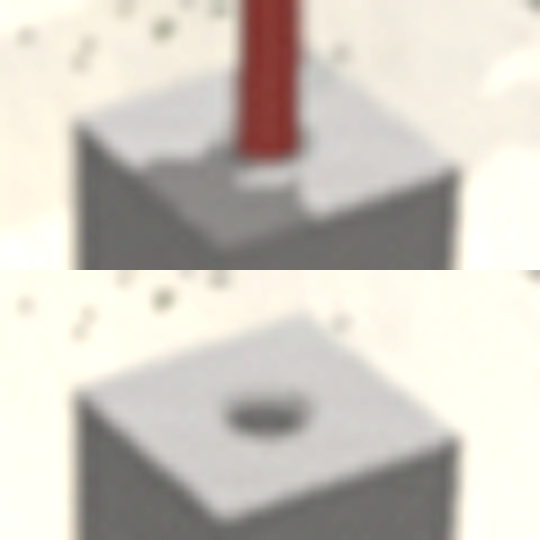

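The pictures put the mark about 1 mm high on average, with a spread of 0.2 to 2 mm. There is plenty of time, so I'll regrip and push it down slightly.

Request:
play_rows(increments=[{"fingers": 0.07,"translation": [0,0,0.03],"twist": 0},{"fingers": 0.07,"translation": [0,0,0.06],"twist": 0},{"fingers": 0.07,"translation": [0,0,0.09],"twist": 0},{"fingers": 0.07,"translation": [0,0,0.115],"twist": 0},{"fingers": 0.07,"translation": [0,0,0.13],"twist": 0},{"fingers": 0.07,"translation": [0,0,0.13],"twist": 0},{"fingers": 0.07,"translation": [0,0,0.13],"twist": 0},{"fingers": 0.07,"translation": [0,0,0.13],"twist": 0}])

```text
t: 13.0
tool_pos: [0.5585, 0.147, 0.2509]
tcp_rot: [0.699, 0.716, 0.001, 0.001]
force: [0.7, -0.1, -0.4]
grip_width: 0.0699
```

Request:
play_rows(increments=[{"fingers": 0.04,"translation": [0,0,0],"twist": 0},{"fingers": 0.015,"translation": [0,0,0],"twist": 0},{"fingers": 0.015,"translation": [0,0,0],"twist": 0},{"fingers": 0.015,"translation": [0,0,0],"twist": 0},{"fingers": 0.015,"translation": [0,0,0],"twist": 0}], squeeze=50)

```text
t: 13.5
tool_pos: [0.5579, 0.1466, 0.2497]
tcp_rot: [0.699, 0.716, 0.0, 0.0]
force: [-0.1, 0.5, 0.8]
grip_width: 0.0229
```

```bash
python3 fin.py 14b
```

```text
p [0.5579 0.1466 0.2496] y ang 1.38 z [ 4.e-04  1.e-04 -1.e+00] force [ 0.54 -0.53  1.12] grip 0.0226 t 13.8 q [ 0.04  0.53 -0.51  1.76  0.31  0.93 -0.57]
delta tool [-0.0007 -0.     -0.0001] twist None
[np.float64(0.072), np.float64(0.0706)]
[np.float64(0.0708), np.float64(0.0707)]
[np.float64(0.0701), np.float64(0.0715)]
```

Request:
play_rows(increments=[{"fingers": 0.015,"translation": [0,0,0.0006],"twist": 0},{"fingers": 0.015,"translation": [0,0,0.0011],"twist": 0},{"fingers": 0.015,"translation": [0,0,0.0011],"twist": 0},{"fingers": 0.015,"translation": [0,0,0.0011],"twist": 0},{"fingers": 0.03,"translation": [0,0,0.0011],"twist": 0},{"fingers": 0.05,"translation": [0,0,0.0011],"twist": 0},{"fingers": 0.07,"translation": [0,0,0.0011],"twist": 0},{"fingers": 0.07,"translation": [0,0,0.0011],"twist": 0}])

```text
t: 14.6
tool_pos: [0.5575, 0.1465, 0.2481]
tcp_rot: [0.699, 0.716, -0.0, -0.0]
force: [0.5, -0.6, -1.1]
grip_width: 0.0699
```

```bash
python3 fin.py 15b
```

```text
p [0.5577 0.1466 0.2484] y ang 1.38 z [-1.e-04 -0.e+00 -1.e+00] force [-0.66 -0.69 -0.14] grip 0.0701 t 14.9 q [ 0.04  0.53 -0.51  1.76  0.31  0.93 -0.57]
delta tool [-0.0007  0.0002 -0.0013] twist None
[np.float64(0.071), np.float64(0.0702)]
[np.float64(0.0698), np.float64(0.0701)]
[np.float64(0.0692), np.float64(0.071)]
```

Request:
play_rows(increments=[{"fingers": 0.07,"translation": [0,0,0],"twist": 0},{"fingers": 0.07,"translation": [0,0,-0.02],"twist": 0},{"fingers": 0.07,"translation": [0,0,-0.045],"twist": 0},{"fingers": 0.07,"translation": [0,0,-0.07],"twist": 0},{"fingers": 0.07,"translation": [0,0,-0.1],"twist": 0},{"fingers": 0.07,"translation": [0,0,-0.13],"twist": 0},{"fingers": 0.07,"translation": [0,0,-0.13],"twist": 0},{"fingers": 0.07,"translation": [0,0,-0.13],"twist": 0}])

```text
t: 15.7
tool_pos: [0.5578, 0.1466, 0.3788]
tcp_rot: [0.699, 0.716, 0.0, 0.0]
force: [-0.5, -0.6, -0.3]
grip_width: 0.07
```

```bash
python3 fin.py 16b; python3 -c "
import cv2,numpy as np
b=cv2.imread('pics/s16b.png');a=cv2.imread('pics/d16b.png')
cv2.imwrite('pics/z17.png',np.hstack([cv2.resize(b[150:310,190:480],(500,276)),cv2.resize(a[170:400,270:400],(160,276)),cv2.resize(b[260:290,205:235],(276,276),interpolation=2)[:, :138]]))
"
```

```text
p [0.5574 0.1464 0.3775] y ang 1.38 z [-1.6e-03 -4.0e-04 -1.0e+00] force [-0.41  0.19 -0.02] grip 0.0703 t 16.0 q [ 0.08  0.39 -0.55  1.63  0.22  1.18 -0.49]
delta tool [-0.0005  0.0007  0.1278] twist None
[np.float64(0.071), np.float64(0.0707)]
[np.float64(0.0698), np.float64(0.0706)]
[np.float64(0.0691), np.float64(0.0715)]
```

View pics/z16b.png

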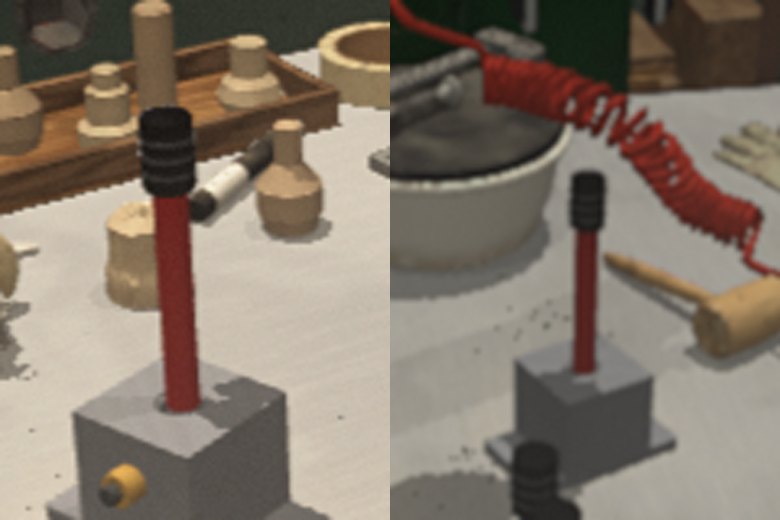

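View pics/z17.png

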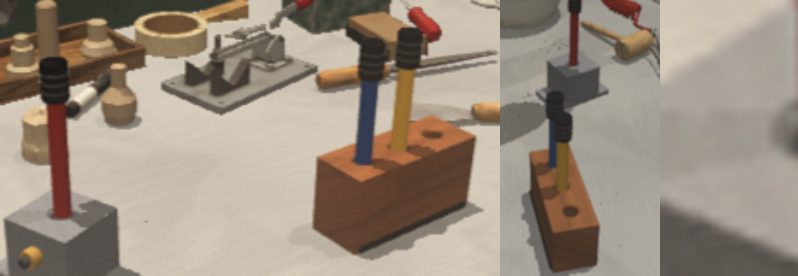

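The red rod stands in the bore with its paint edge at the mouth (0.0705 ± 0.001 m). Blue and yellow are still in the stand, and the gripper is clear and open. I'm handing in.

```bash
python3 -c "
from station import arm
print(arm.hand_in())"
```

```text
the job is handed in; nothing more can be done
None
```

I pulled the red rod out of the stand, led it round the other two, and slid it bare end down into the bore past the plunger. After a first release I judged the mark about 1 mm high, so I regripped, pushed the rod down about 1 mm, let go and lifted clear. I handed the job in at about 16 s.

- **Depth:** in the last pictures the lower edge of the red paint measured 69.1 to 71.5 mm above the table, averaging about 70.5 mm against the 70 mm block top. The two cameras disagreed by up to about 2 mm, depending on where the rod's axis was taken to sit in the bore. The arm's own position, assuming the rod did not slip in the grip, had put the mark about 1 mm lower than the cameras did. The depth is therefore good to about 1 mm, not better.
- **The rest:** the red rod held its height after the fingers left it. The blue and yellow rods still stand in their cups, and the open gripper touches nothing. The wrist force readings I took while inserting and letting go stayed at or below about 5 N.

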